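# Unload the drilled knob blank from the ejector jig

## Task

Unload the drilling jig: turn the wing clamp anticlockwise through its quarter turn to its stop without knocking the thin chip guard beside it, press the ejector lever right down so that the drilled wooden blank rises out of its nest, then take the blank and set it down flat on the floor of the wooden tray beside the two finished ones. Leave the clamp open, put the blank down rather than dropping it, and do not shift the finished blanks or the screwdriver, tape, glue bottle and jar standing round the jig and tray.

Things in the scene. Friction and masses are not known exactly. Their poses are not given: they have to be found in the camera images.
- jig: Drilling jig fixed to the bench: grey aluminium plate, 104 x 142 x 32 mm, on plywood; plate top 78 mm above the bench. Origin: on the bench under the nest's centre, z up. Nest: round bore 52 mm wide, 28 mm deep at x = y = 0. Plate spans x -52 to 52, y -47 to 95. Lever sticks out at -x; wing clamp at x 0, y +62; guard along the +y edge. Left or right on the bench, turned up to 0.5 rad
- clamp (a joint): Turn of the wing clamp about its upright axis, rad. 0 = locked: toe and wings lie along the jig's y, the toe points to jig -y, over the blank's rim by 9 mm (1 mm above it). Grows anticlockwise seen from above; at the stop, 1.5, the toe points to jig +x and the blank is free. Starts at 0 to 0.25, turns stiffly (0.12 N m) and stays where it is left.
- wing_mid (a point): On the clamp's axis, at mid-height of the wings, 26 mm above the plate. y axis along the wings, x through their thickness. The steel wings form one upright butterfly, 56 mm long, 9 mm thick, 24 mm high (14 to 38 mm above the plate), pinched across the 9 mm. Below: hub 18 mm wide; toe 18 mm wide reaching 46 mm from the axis, its top 7 mm above the plate.
- guard: Chip guard: thin upright grey sheet panel on the jig, 92 mm long, 2 mm thick, parallel to jig x, rising 30 mm above the plate. Its face is 34 mm from the clamp's axis: a wing tip passes 6 mm from it, and fingers pinching the wings have little room to open on that side. Easily bent. Origin: middle of its lower edge, 30 mm above the bench.
- ejector (a joint): Angle of the ejector lever, rad: 0 = at rest, pad up; 0.44 = fully down, at its stop. Takes about 4 to 6 N at the pad. It lifts a round plunger in the nest's floor by 45 mm per rad, so at the stop the blank stands about 20 mm out of the plate. A stiff pivot keeps it where it is left. With the clamp locked the toe blocks it.
- pad_top (a point): Middle of the top face of the lever's round black rubber pad, 32 mm across, 117 mm from the nest's centre towards the jig's -x and 62 mm above the bench at rest. It moves about 33 mm down and 8 mm outward (jig -x) at full stroke.
- blank_mid (a point): Centre of the blank to unload: a round turned hardwood disc, 50 mm in diameter, 28 mm high, with an 8 mm hole down its middle, about 40 g; z along its axis. It starts sunk in the nest, its top flush with the plate.
- tray: Open wooden tray fixed on the bench, 200 (x) x 230 (y) mm outside, walls 6 mm thick and 30 mm high above the bench, turned up to about 0.4 rad. Origin: centre of its underside. The two finished blanks lie in the half at its -y end; the +y half is empty.
- tray_in (a point): Centre of the tray's inner floor, at the floor's height, axes as the tray's.
- done1_mid (a point): Centre of a finished blank (same disc, 50 x 28 mm) lying flat in the tray.
- done2_mid (a point): Centre of the other finished blank lying flat in the tray.
- screwdriver: Screwdriver, 200 mm long, lying on the bench between jig and tray; not to be disturbed.
- tape: Roll of grey tape lying flat, 90 mm across, 30 mm high; not to be disturbed.
- glue: White glue bottle standing at the left, 60 mm across, 190 mm tall; not to be disturbed.
- jar: Glass jar with steel lid standing at the right, 72 mm across, 95 mm tall; not to be disturbed.
Not all that is in view belongs to the job. Leave any black or green look-alike of the part that bears blank_mid alone.

How it is judged:
By the outcome, as a careful person would: the job done as asked, in the order asked, and still so for the second after the job is handed in, with the robot touching nothing.
It also fails if it takes over 64 s, if anything falls off the work surface, if the arm or the gripper's body presses on something with over 40 N, if the wrist force passes 120 N, or if a joint passes its speed limit or range.

## Robot

A 6-joint arm with a two-finger parallel gripper is mounted at the origin on the work surface. World frame = base frame: x ahead of the robot, y to its left, z up, the work surface at z = 0. Lengths are in m, angles in rad, forces in N, time in s.
With the tool pointing down it reaches from about 0.35 to 0.975 m from the base axis. Payload 4.9 kg.
Tool frame: the origin (TCP) lies at the very end of the fingers, on their centre line; the grasp point (between the pads) lies 19 mm behind it; z points along the fingers, y is the line along which they close (so a half turn about z gives the same grasp; the last joint's range is limited). The gripper opens to 85 mm and grips with 20 to 120 N. Pads are 22 mm wide; open, the fingers measure 114 mm over their backs; the gripper's body (76 mm by 85 mm) begins 54 mm behind the grasp point. The pads swing forward as they close: fully open they stand 13 mm farther back than shut.
Start: joints at [-1.273, 0.053, 1.613, -0, 1.476, -0.119], TCP at [0.253, -0.571, 0.231] pointing down, gripper open.
Joint ranges: [-3.01, 3.01], [-1.01, 2.22], [0.06, 2.58], [-1.02, 4.17], [0.09, 2.62], [-3.14, 3.14]. Speed limits (rad/s): [2.57, 2.57, 3.14, 3.14, 3.14, 3.14].

## Interface

Orientations are given as a unit quaternion [w, x, y, z].
In Python, from cell import robot gives the robot as it stands.
- The arm moves only by the tool arm_command, never from a script. Its argument "deltas" is a list of rows, each an object with "travel": the shift along the tool's x, y, z in cm, a list of three; "roll": the turn about the tool's z in degrees; "fingers": the opening in per cent of the stroke, from 0 (shut) to 100 (fully open). In form: [{"travel": [x, y, z], "roll": roll, "fingers": fingers}, ...]. A call has 1 to 12 rows; each row shifts and turns the commanded pose from where the row before left it, along the tool's axes as they then stand; what a row does not reach is not made up. A row lasts 1/12 s, in which the tool goes at most 41.7 mm and 7.16 degrees, less where a joint would pass 70% of its speed; a pose out of reach is approached as far as the arm can. A call with a gripper value outside its range is refused whole. The fingers move at their own pace and stop on an object; the grip force is fixed at half the most. Time passes only in rows, so rows that do not move let the fingers close. It gives the time, the measured TCP pose, the force, the opening and the grip force at its end, in the units of the state.
- robot.observe(): the state, without advancing time (a new reading comes with each control period).
- robot.read_camera(name): name is "scene" or "top"; returns (picture, depth): 480x640x3 uint8, red, green, blue; 480x640 float32, m along the optical axis (not along the pixel's ray), 0 where there is no reading.
- robot.calibration(name): a dict with "K" (3x3 intrinsics, pixels), "rvec" (rotation vector, rad) and "tvec" (3), from world to camera coordinates, as OpenCV has them. Camera axes: x right, y down, z forward; pixel columns grow to the right and rows downward; lengths in m; the calibration is good to about 2 mm. A picture is of the moment at which its call begins. calibration takes no time and is no camera call.
- robot.close_job(): hands the job in; it is judged then, once.
The state is a dict: "time_s": time; "joints": joint angles; "qvel": joint speeds; "effort": joint torques, N m; "ee_pos": TCP position; "orientation": TCP orientation; "force": force on the tool from outside, world axes, zero at the start; "moment": the same for the moment, N m; "gripper_width": finger opening in m; "grasp_force": force on a finger pad.
Only numpy, scipy, OpenCV 4.12 (cv2) and the standard library are available. Lean on these libraries where they do the work, as an engineer would, in place of code of your own. Each camera call takes 0.05 s, during which the arm holds its last target. There are 200 camera calls.

## Working session

There is one attempt and no reset: what is moved stays moved. The work goes in short steps, Python scripts to look and compute and a tool call to move; the robot and the scene stay as the last step left them, time stands still between calls to the robot, and variables do not carry over. Pictures are saved under pics/ and viewed, at most 10 in all, crops included, and the job is handed in when it is done.

Besides the shell and the picture viewer there is one more tool, called after "Call:" as a command line: name --argument value ..., lists and objects as JSON in quotes. arm_command: Moves the arm, as the interface text tells. Its arguments: {"type":"object","properties":{"deltas":{"type":"array"}},"required":["deltas"]}

```bash
mkdir -p pics; ls
python3 - <<'E'
from cell import robot
import cv2,numpy as np
for n in("scene","top"):
    p,d=robot.read_camera(n); cv2.imwrite(f"pics/{n}0.png",p[:,:,::-1]); np.savez(f"{n}0.npz",p=p,d=d)
    c=robot.calibration(n); R=cv2.Rodrigues(np.array(c["rvec"]))[0]
    print(n,c["K"],(-R.T@np.array(c["tvec"])).round(3),R.round(2).tolist())
print(robot.observe())
E
```

```text
pics
scene [[481.76715997   0.         316.43055241]
 [  0.         481.76715997 250.66034302]
 [  0.           0.           1.        ]] [1.185 0.508 1.099] [[-0.64, 0.77, 0.01], [0.6, 0.5, -0.63], [-0.49, -0.4, -0.78]]
top [[441.25177669   0.         314.67117528]
 [  0.         441.25177669 236.47049085]
 [  0.           0.           1.        ]] [ 0.399 -0.017  1.033] [[-0.0, -1.0, -0.01], [-0.99, 0.01, -0.17], [0.17, 0.01, -0.99]]
{'time_s': 0.1, 'joints': array([-1.27303022e+00,  5.33105548e-02,  1.61417356e+00, -1.18910134e-06,
        1.47601694e+00, -1.18988856e-01]), 'qvel': array([-0.00073181, -0.00147386, -0.00285922,  0.00088685, -0.00092401,
       -0.00080494]), 'effort': array([-9.67037249e-05, -3.94907248e+01, -3.71361494e+01, -1.06938487e-04,
        3.92335976e-03, -1.08985665e-05]), 'ee_pos': array([ 0.25283344, -0.57094757,  0.23016367]), 'orientation': array([-9.50339510e-04,  9.78367400e-01,  2.06872714e-01, -8.57707271e-05]), 'force': array([1.67242741, 0.52319346, 0.38729271]), 'moment': array([-0.01709233,  0.00592472, -0.0134369 ]), 'grasp_force': 0.0, 'gripper_width': 0.08563445236124856}
```

View pics/top0.png

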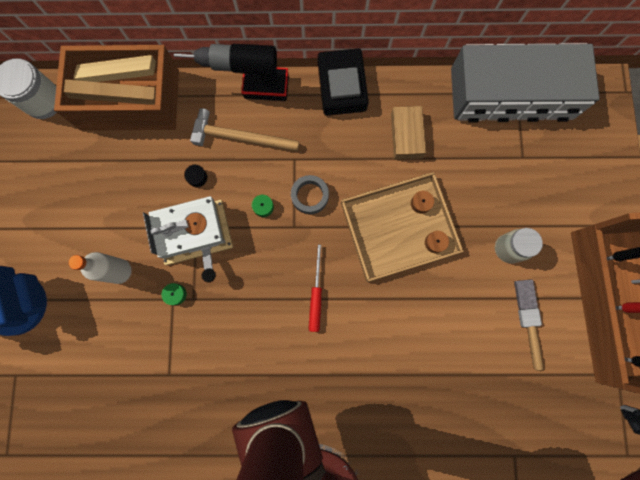

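View pics/scene0.png

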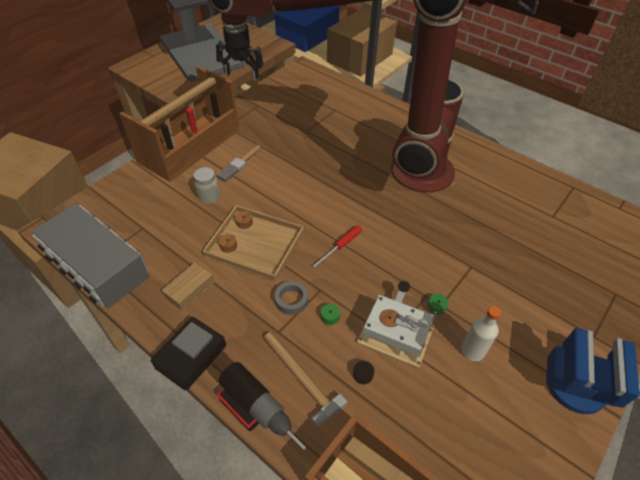

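```bash
cat > h.py <<'E'
from cell import robot
import cv2,numpy as np
def cam(n):
    c=robot.calibration(n); R=cv2.Rodrigues(np.array(c["rvec"]))[0]; return np.array(c["K"]),R,np.array(c["tvec"]).ravel()
def ray(n,uv,z):
    K,R,t=cam(n); o=-R.T@t; d=R.T@np.linalg.inv(K)@[uv[0],uv[1],1]; return o+d*(z-o[2])/d[2]
def pix(n,P):
    K,R,t=cam(n); q=K@(R@np.array(P)+t); return q[:2]/q[2]
def blobs(m,a=20):
    k,l,s,c=cv2.connectedComponentsWithStats(m.astype(np.uint8)); return [(c[i].round(1),s[i].tolist()) for i in range(1,k) if s[i,4]>=a]
E
python3 - <<'E'
from h import *
t=np.load("top0.npz");s=np.load("scene0.npz")
a=cv2.resize(t["p"][185:295,130:245],None,fx=5,fy=5,interpolation=cv2.INTER_CUBIC)
b=cv2.resize(s["p"][270:370,345:450],None,fx=5,fy=5,interpolation=cv2.INTER_CUBIC)
a=a[:550,:400] if 0 else a
o=np.zeros((550,800,3),np.uint8)
a=cv2.resize(t["p"][190:290,140:240],(400,400),interpolation=cv2.INTER_CUBIC);b=cv2.resize(s["p"][270:370,350:450],(400,400),interpolation=cv2.INTER_CUBIC)
cv2.imwrite("pics/crop1.png",np.hstack([a,b])[:,:,::-1])
for n,f in(("top",t),("scene",s)):
    h=cv2.cvtColor(f["p"],cv2.COLOR_RGB2HSV)
    for x in blobs((h[...,0]<12)&(h[...,1]>150)&(h[...,2]>90)): print(n,x,[ray(n,x[0],z)[:2].round(4).tolist() for z in(.034,.078)], f["d"][int(x[0][1]),int(x[0][0])])
    print('dark'); 
    for x in blobs((f["p"].max(2)<45),30):
        if x[1][4]<900: print(n,x,ray(n,x[0],.062).round(4))
E
```

```text
top (array([121.3,   6.5]), [108, 1, 26, 11, 138]) [[1.1682, 0.4832], [1.1343, 0.4612]] 1.5424845
top (array([146.8,   4.6]), [140, 1, 17, 10, 55]) [[1.1727, 0.4184], [1.1386, 0.3992]] 1.535698
top (array([381.5,   4.7]), [370, 0, 24, 9, 121]) [[1.1642, -0.1767], [1.1305, -0.1697]] 1.5366534
top (array([415.8,   4.5]), [402, 0, 29, 9, 113]) [[1.1636, -0.263], [1.1299, -0.2521]] 1.5364921
top (array([636.8,   3.3]), [633, 0, 7, 6, 22]) [[1.1593, -0.8148], [1.1258, -0.7796]] 1.5337092
top (array([159.3,   8.1]), [148, 5, 22, 6, 71]) [[1.1623, 0.3859], [1.1287, 0.3682]] 1.5595726
top (array([57.7,  8.7]), [55, 6, 7, 6, 21]) [[1.1642, 0.6455], [1.1305, 0.6163]] 1.5561588
top (array([554.5,  13.2]), [548, 11, 17, 6, 48]) [[1.1345, -0.6075], [1.1021, -0.5815]] 1.5886639
top (array([599.9,  14.7]), [587, 11, 25, 9, 93]) [[1.1288, -0.7196], [1.0967, -0.6886]] 1.5909945
top (array([618.9,  14.3]), [616, 11, 8, 9, 31]) [[1.1293, -0.7667], [1.0971, -0.7336]] 1.5876348
top (array([365.4,  17.4]), [361, 13, 8, 10, 39]) [[1.1292, -0.1353], [1.097, -0.1301]] 1.5972317
top (array([290.9,  18.9]), [2
[... 6776 characters left out ...]
rray([451.9,  90.5]), [446, 81, 14, 19, 182]) [-0.3898 -0.1199  0.062 ]
scene (array([214.4, 104.4]), [210, 93, 9, 24, 129]) [ 0.2485 -0.74    0.062 ]
scene (array([166.5, 136.1]), [161, 125, 11, 24, 127]) [ 0.479  -0.7292  0.062 ]
scene (array([414.8, 158.9]), [398, 145, 35, 29, 808]) [ 0.0351 -0.0165  0.062 ]
scene (array([403.1, 286.4]), [399, 283, 10, 8, 41]) [0.4852 0.2317 0.062 ]
scene (array([568.4, 359.8]), [562, 331, 12, 58, 414]) [0.4126 0.6446 0.062 ]
scene (array([550.8, 375.2]), [546, 350, 16, 53, 246]) [0.4761 0.6281 0.062 ]
scene (array([612. , 379.9]), [608, 352, 11, 51, 135]) [0.3976 0.7404 0.062 ]
scene (array([362.8, 372.2]), [354, 362, 19, 21, 320]) [0.746  0.2918 0.062 ]
```

View pics/crop1.png

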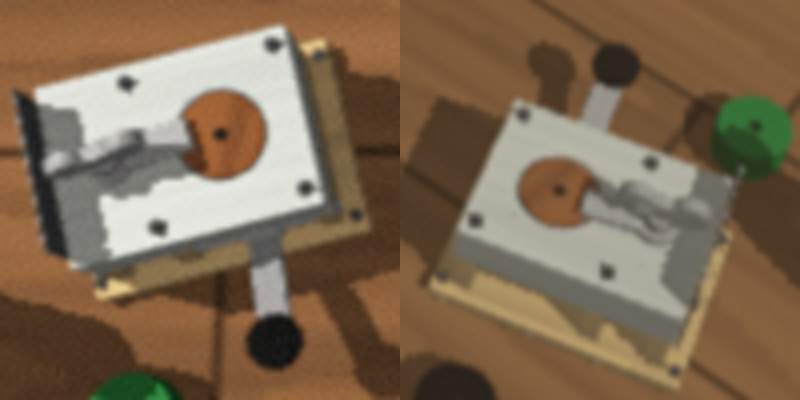

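Run:
```python
from h import *
np.set_printoptions(precision=4,suppress=True)
T=lambda u,v,z:ray("top",(140+u/4,190+v/4),z); S=lambda u,v,z:ray("scene",(350+(u-400)/4,270+v/4),z)
bt,bs=T(221,134,.078),S(559,190,.078); print("blank",bt,bs)
pt,ps=ray("top",(208.3,274.9),.062),S(615,65,.062); print("pad",pt,ps)
C=[T(*c,.078) for c in((37,90),(286,27),(325,207),(75,268))]; print("corners",C)
for a,b in((0,1),(3,2),(2,1),(3,0)):
    d=(C[b]-C[a])[:2]; print(np.linalg.norm(d), np.arctan2(d[1],d[0]))
d=(bt-pt)[:2]; print("yaw pad",np.arctan2(d[1],d[0]),np.linalg.norm(d)); d=(bs-ps)[:2]; print(np.arctan2(d[1],d[0]),np.linalg.norm(d))
sc=[T(*c,.078) for c in((126,84),(273,45),(306,188),(158,228))]
sS=[S(*c,.078) for c in((608,272),(476,221),(523,114),(651,162))]; print("screws",sc,sS)
for q in(sc,sS):
  for a,b in((1,0),(2,3)):
    d=(q[b]-q[a])[:2]; print("yaw",np.arctan2(-d[0],d[1]))
print("wing ends top",T(48,163,.104),T(140,138,.104),"toe",T(192,138,.085), "scene toe",S(585,208,.085))
tr=[ray("top",c,.03) for c in((343,205),(434,175),(463,252),(370,281))]
print("tray",np.mean(tr,0),[np.linalg.norm(tr[i]-tr[i-1]) for i in range(4)],[np.arctan2(*( (tr[a]-tr[b])[:2]*[-1,1])) for a,b in((0,1),(3,2))])
for c in((424,202),(437,242)): print("done",ray("top",c,.034))
print("scene done",ray("scene",(244,218),.034),ray("scene",(228,241),.034))
```

```text
blank [0.5953 0.2584 0.078 ] [0.5948 0.2615 0.078 ]
pad [0.4826 0.2293 0.062 ] [0.4838 0.2327 0.062 ]
corners [array([0.621 , 0.3623, 0.078 ]), array([0.6561, 0.2245, 0.078 ]), array([0.5539, 0.1994, 0.078 ]), array([0.521 , 0.3354, 0.078 ])]
0.14219283803099117 -1.3213143583395104
0.1399761428974604 -1.3333626173445443
0.10518609203238187 0.2411271354695089
0.10350477179770544 0.2625063981521712
yaw pad 0.2530724523417485 0.1163319388488331
0.2538201458557419 0.11472177021507184
screws [array([0.624 , 0.3127, 0.078 ]), array([0.6458, 0.2314, 0.078 ]), array([0.5646, 0.2102, 0.078 ]), array([0.5429, 0.2909, 0.078 ])] [array([0.623 , 0.3156, 0.078 ]), array([0.645 , 0.2351, 0.078 ]), array([0.5633, 0.2129, 0.078 ]), array([0.5417, 0.2941, 0.078 ])]
yaw 0.26126413810584137
yaw 0.2632119791085161
yaw 0.26689592648132426
yaw 0.2605004214137797
wing ends top [0.5746 0.3436 0.104 ] [0.588  0.2946 0.104 ] toe [0.5917 0.2723 0.085 ] scene toe [0.5992 0.2824 0.085 ]
tray [ 0.5922 -0.2083  0.03  ] [np.float64(0.18657052126928828), np.float64(0.2267185059778898), np.float64(0.19190142269921504), np.float64(0.22336371056853682)] [np.float64(0.31856593051803134), np.float64(0.2948410985517668)]
done [ 0.6516 -0.2597  0.034 ]
done [ 0.5573 -0.2849  0.034 ]
scene done [ 0.5626 -0.2792  0.034 ] [ 0.656  -0.2508  0.034 ]
```

Likely stand-ins for the blank in the top view are the brown disc in the nest (195,223), the finished discs (424,202) and (437,242), the green discs (262,205) and (173,294), and the black disc (195,176). I choose the one in the nest. The crop shows it under the clamp's toe, with its hole at (195.3,223.5), and the clamp close to 0.

Call:
arm_command --deltas '[{"travel": [0, 0, 0], "roll": -6.9, "fingers": 45}, {"travel": [0, 0, 0], "roll": -6.9, "fingers": 45}, {"travel": [0, 0, 0], "roll": -6.9, "fingers": 45}, {"travel": [0, 0, 0], "roll": -6.9, "fingers": 45}, {"travel": [0, 0, 0], "roll": -6.9, "fingers": 45}, {"travel": [0, 0, 0], "roll": -6.9, "fingers": 45}, {"travel": [0, 0, 0], "roll": -6.9, "fingers": 45}, {"travel": [0, 0, 0], "roll": -6.9, "fingers": 45}, {"travel": [0, 0, 0], "roll": -6.9, "fingers": 45}, {"travel": [0, 0, 0], "roll": -6.9, "fingers": 45}, {"travel": [0, 0, 0], "roll": -6.9, "fingers": 45}, {"travel": [0, 0, 0], "roll": -6.9, "fingers": 45}]'

```text
time_s: 1.1
ee_pos: [0.2529, -0.5711, 0.2306]
orientation: [-0.001, 0.595, 0.804, 0.0]
force: [-0.6, 0.5, -0.5]
gripper_width: 0.0384
grasp_force: 0.0
```

Call:
arm_command --deltas '[{"travel": [3.17, 2.36, 0], "roll": 0, "fingers": 45}, {"travel": [3.17, 2.36, 0], "roll": 0, "fingers": 45}, {"travel": [3.17, 2.36, 0], "roll": 0, "fingers": 45}, {"travel": [3.17, 2.36, 0], "roll": 0, "fingers": 45}, {"travel": [3.17, 2.36, 0], "roll": 0, "fingers": 45}, {"travel": [3.17, 2.36, 0], "roll": 0, "fingers": 45}, {"travel": [3.17, 2.36, 0], "roll": 0, "fingers": 45}, {"travel": [3.17, 2.36, 0], "roll": 0, "fingers": 45}, {"travel": [3.17, 2.36, 0], "roll": 0, "fingers": 45}, {"travel": [3.17, 2.36, 0], "roll": 0, "fingers": 45}, {"travel": [3.17, 2.36, 0], "roll": 0, "fingers": 45}, {"travel": [3.17, 2.36, 0], "roll": 0, "fingers": 45}]'

```text
time_s: 2.1
ee_pos: [0.4151, -0.1238, 0.231]
orientation: [0.0, 0.597, 0.802, 0.0]
force: [0.8, -0.3, 0.2]
gripper_width: 0.0383
grasp_force: 0.0
```

Call:
arm_command --deltas '[{"travel": [3.17, 2.36, 0], "roll": 0, "fingers": 45}, {"travel": [3.17, 2.36, 0], "roll": 0, "fingers": 45}, {"travel": [3.17, 2.36, 0], "roll": 0, "fingers": 45}, {"travel": [3.17, 2.36, 0], "roll": 0, "fingers": 45}, {"travel": [3.17, 2.36, 0], "roll": 0, "fingers": 45}, {"travel": [3.17, 2.36, 0], "roll": 0, "fingers": 45}, {"travel": [3.17, 2.36, 0], "roll": 0, "fingers": 45}, {"travel": [3.17, 2.36, 0], "roll": 0, "fingers": 45}, {"travel": [3.17, 2.36, 0], "roll": 0, "fingers": 45}, {"travel": [3.17, 2.36, 0], "roll": 0, "fingers": 45}, {"travel": [3.17, 2.36, 0], "roll": 0, "fingers": 45}, {"travel": [0, 0, 0], "roll": 0, "fingers": 45}]'

```text
time_s: 3.1
ee_pos: [0.5641, 0.2881, 0.2294]
orientation: [-0.001, 0.595, 0.804, 0.0]
force: [-1.0, -0.7, -1.0]
gripper_width: 0.0383
grasp_force: 0.0
```

Call:
arm_command --deltas '[{"travel": [2.65, 2.35, 0], "roll": 0, "fingers": 45}, {"travel": [0, 0, 2.5], "roll": 0, "fingers": 45}, {"travel": [0, 0, 2.5], "roll": 0, "fingers": 45}, {"travel": [0, 0, 2.5], "roll": 0, "fingers": 45}, {"travel": [0, 0, 2.0], "roll": 0, "fingers": 45}, {"travel": [0, 0, 1.0], "roll": 0, "fingers": 45}, {"travel": [0, 0, 0.7], "roll": 0, "fingers": 45}, {"travel": [0, 0, 0], "roll": 0, "fingers": 45}]'

```text
time_s: 3.77
ee_pos: [0.5777, 0.3144, 0.1176]
orientation: [-0.001, 0.597, 0.802, -0.001]
force: [-0.8, -0.4, -0.4]
gripper_width: 0.0382
grasp_force: 0.0
```

Run:
```python
from h import *
p,_=robot.read_camera("scene"); t,_=robot.read_camera("top")
print(robot.observe()["ee_pos"],robot.observe()["force"])
a=cv2.resize(p[255:355,360:460],(400,400),interpolation=cv2.INTER_CUBIC);b=cv2.resize(t[180:280,110:210],(400,400),interpolation=cv2.INTER_CUBIC)
cv2.imwrite("pics/c2.png",np.hstack([a,b])[:,:,::-1])
```

```text
[0.57924462 0.31503765 0.12049941] [ 0.09069582 -0.28791067  0.24513508]
```

View pics/c2.png

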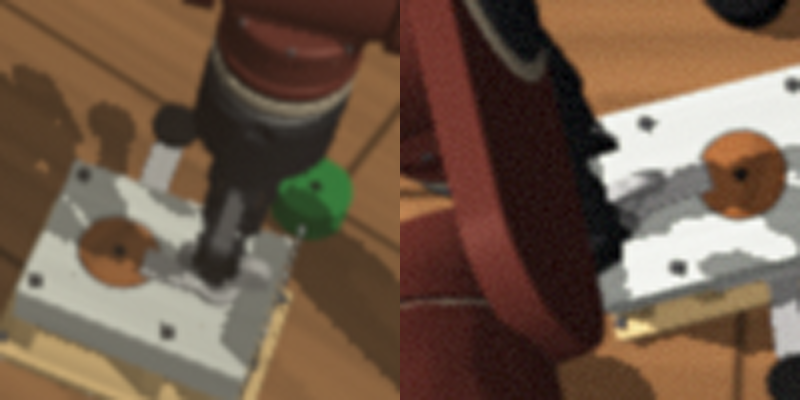

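The scene crop shows the fingers straddling the wings at about (215,275), clear of the guard. I'll go down and pinch.

Call:
arm_command --deltas '[{"travel": [0.45, 0, 0], "roll": 0, "fingers": 45}, {"travel": [0, 0, 1.2], "roll": 0, "fingers": 45}, {"travel": [0, 0, 1.2], "roll": 0, "fingers": 45}, {"travel": [0, 0, 0], "roll": 0, "fingers": 45}, {"travel": [0, 0, 0], "roll": 0, "fingers": 0}, {"travel": [0, 0, 0], "roll": 0, "fingers": 0}, {"travel": [0, 0, 0], "roll": 0, "fingers": 0}, {"travel": [0, 0, 0], "roll": 0, "fingers": 0}, {"travel": [0, 0, 0], "roll": 0, "fingers": 0}, {"travel": [0, 0, 0], "roll": 0, "fingers": 0}]'

```text
time_s: 4.7
ee_pos: [0.5789, 0.3196, 0.0959]
orientation: [0.001, 0.597, 0.802, 0.002]
force: [5.1, 2.3, -4.1]
gripper_width: 0.0073
grasp_force: 61.5
```

Call:
arm_command --deltas '[{"travel": [0, 0.05, 0], "roll": -5, "fingers": 0}, {"travel": [0, 0, 0], "roll": -5, "fingers": 0}, {"travel": [0, 0, 0], "roll": -5, "fingers": 0}, {"travel": [0, 0, 0], "roll": -5, "fingers": 0}, {"travel": [0, 0, 0], "roll": -5, "fingers": 0}, {"travel": [0, 0, 0], "roll": -5, "fingers": 0}]'

```text
time_s: 5.2
ee_pos: [0.5786, 0.3193, 0.0958]
orientation: [0.001, 0.367, 0.93, 0.001]
force: [3.2, 0.3, -1.7]
gripper_width: 0.0074
grasp_force: 61.8
```

Run:
```python
from h import *
o=robot.observe(); print(o["ee_pos"],o["force"],o["moment"],o["orientation"],o["gripper_width"],o["joints"])
```

```text
[0.57863862 0.31934088 0.09582715] [ 3.17796828  0.31475123 -1.69995528] [ 0.00922702 -0.30326386 -0.15104288] [8.00656289e-04 3.67382124e-01 9.30069569e-01 5.74349222e-04] 0.007367676192407128 [ 3.91902958e-01  2.46518385e-01  1.63244577e+00 -3.00699048e-04
  1.26067871e+00 -4.26416015e-01]
```

Call:
arm_command --deltas '[{"travel": [0, 0, 0], "roll": -5, "fingers": 0}, {"travel": [0, 0, 0], "roll": -5, "fingers": 0}, {"travel": [0, 0, 0], "roll": -5, "fingers": 0}, {"travel": [0, 0, 0], "roll": -5, "fingers": 0}, {"travel": [0, 0, 0], "roll": -5, "fingers": 0}, {"travel": [0, 0, 0], "roll": -5, "fingers": 0}, {"travel": [0, 0, 0], "roll": -5, "fingers": 0}, {"travel": [0, 0, 0], "roll": -5, "fingers": 0}, {"travel": [0, 0, 0], "roll": -5, "fingers": 0}, {"travel": [0, 0, 0], "roll": -3, "fingers": 0}, {"travel": [0, 0, 0], "roll": -3, "fingers": 0}]'

```text
time_s: 6.12
ee_pos: [0.5785, 0.3187, 0.0959]
orientation: [0.001, -0.068, 0.998, -0.001]
force: [1.6, -2.1, -0.3]
gripper_width: 0.0074
grasp_force: 61.9
```

```bash
cat > s.py <<'E'
from h import *
o=robot.observe(); q=o["orientation"]; x=2*np.arctan2(q[2],q[1]); print(o["time_s"],o["ee_pos"].round(4),o["force"].round(1),o["moment"].round(3),"yang",round((x-np.pi/2),3),o["gripper_width"])
E
python3 s.py
```

```text
6.1167 [0.5785 0.3187 0.0959] [ 1.6 -2.1 -0.3] [-0.414 -0.316 -0.157] yang 1.707 0.007418186892288214
```

Call:
arm_command --deltas '[{"travel": [0, 0, 0], "roll": -2, "fingers": 0}, {"travel": [0, 0, 0], "roll": -2, "fingers": 0}, {"travel": [0, 0, 0], "roll": -1, "fingers": 0}, {"travel": [0, 0, 0], "roll": 0, "fingers": 0}]'

```text
time_s: 6.45
ee_pos: [0.5785, 0.3187, 0.0958]
orientation: [0.001, -0.109, 0.994, -0.0]
force: [2.4, -3.3, 0.2]
gripper_width: 0.0075
grasp_force: 63.3
```

```bash
python3 s.py
```

```text
6.45 [0.5785 0.3187 0.0958] [ 2.4 -3.3  0.2] [-0.689 -0.361 -1.054] yang 1.79 0.007495460270723472
```

Call:
arm_command --deltas '[{"travel": [0, 0, 0], "roll": 0, "fingers": 24}, {"travel": [0, 0, 0], "roll": 0, "fingers": 24}, {"travel": [0, 0, 0], "roll": 0, "fingers": 24}, {"travel": [0, 0, -2], "roll": 0, "fingers": 24}, {"travel": [0, 0, -3], "roll": 0, "fingers": 24}, {"travel": [0, 0, -3], "roll": 0, "fingers": 0}, {"travel": [2.8, -1.62, 0], "roll": 0, "fingers": 0}, {"travel": [2.8, -1.62, 0], "roll": 0, "fingers": 0}, {"travel": [2.8, -1.62, 0], "roll": 0, "fingers": 0}, {"travel": [2.8, -1.62, 0], "roll": 0, "fingers": 0}, {"travel": [0, 0, 0], "roll": 0, "fingers": 0}, {"travel": [0, 0, 0], "roll": 0, "fingers": 0}]'

```text
time_s: 7.45
ee_pos: [0.4816, 0.2311, 0.1751]
orientation: [0.0, -0.11, 0.994, 0.0]
force: [0.6, 0.3, 0.2]
gripper_width: -0.0001
grasp_force: 0.0
```

```bash
python3 s.py
python3 - <<'E'
from h import *
p,_=robot.read_camera("scene"); t,_=robot.read_camera("top")
a=cv2.resize(p[255:355,360:460],(400,400),interpolation=cv2.INTER_CUBIC);b=cv2.resize(t[190:290,130:230],(400,400),interpolation=cv2.INTER_CUBIC)
cv2.imwrite("pics/c3.png",np.hstack([a,b])[:,:,::-1])
E
```

```text
7.45 [0.4816 0.2311 0.1751] [0.6 0.3 0.2] [-0.06  -0.001 -0.03 ] yang 1.792 -7.58841967469085e-05
```

View pics/c3.png

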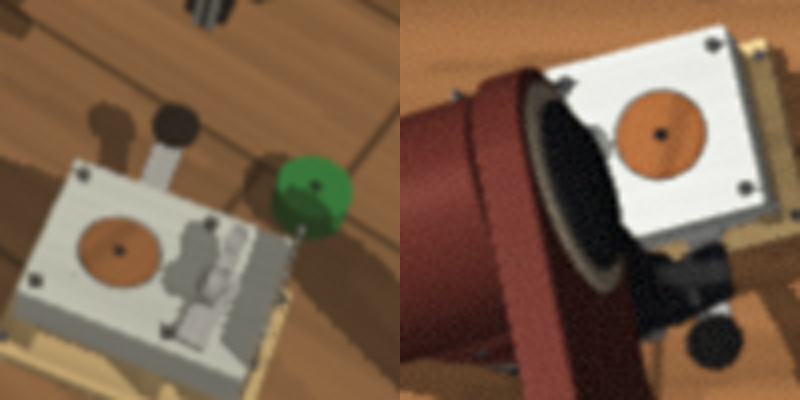

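The left half shows the toe at (195,325) pointing along jig +x, so the clamp is open and the guard is upright. Next is the lever.

Call:
arm_command --deltas '[{"travel": [0, 0, 3.5], "roll": 0, "fingers": 0}, {"travel": [0, 0, 3.5], "roll": 0, "fingers": 0}, {"travel": [0, 0, 2.5], "roll": 0, "fingers": 0}, {"travel": [0, 0, 1.2], "roll": 0, "fingers": 0}, {"travel": [0.05, 0, 0.6], "roll": 0, "fingers": 0}, {"travel": [0.05, 0, 0.5], "roll": 0, "fingers": 0}, {"travel": [0.1, 0, 0.5], "roll": 0, "fingers": 0}, {"travel": [0.1, 0, 0.5], "roll": 0, "fingers": 0}, {"travel": [0.15, 0, 0.5], "roll": 0, "fingers": 0}, {"travel": [0.15, 0, 0.5], "roll": 0, "fingers": 0}, {"travel": [0.15, 0, 0.4], "roll": 0, "fingers": 0}, {"travel": [0, 0, 0], "roll": 0, "fingers": 0}]'

```text
time_s: 8.55
ee_pos: [0.4781, 0.2308, 0.0358]
orientation: [0.003, -0.111, 0.994, 0.0]
force: [1.1, 0.1, 0.3]
gripper_width: -0.0001
grasp_force: 0.6
```

```bash
python3 s.py
```

```text
8.55 [0.4781 0.2308 0.0358] [1.1 0.1 0.3] [-0.03  -0.069 -0.045] yang 1.792 -7.679946149511814e-05
```

```bash
python3 - <<'E'
from h import *
p,_=robot.read_camera("scene"); t,_=robot.read_camera("top")
a=cv2.resize(p[255:355,360:460],(400,400),interpolation=cv2.INTER_CUBIC);b=cv2.resize(t[190:290,130:230],(400,400),interpolation=cv2.INTER_CUBIC)
cv2.imwrite("pics/c4.png",np.hstack([a,b])[:,:,::-1])
E
python3 s.py
```

```text
8.65 [0.478  0.2308 0.0357] [1.7 0.4 4.3] [ 0.093 -0.333 -0.049] yang 1.792 -0.00018045089254255416
```

View pics/c4.png

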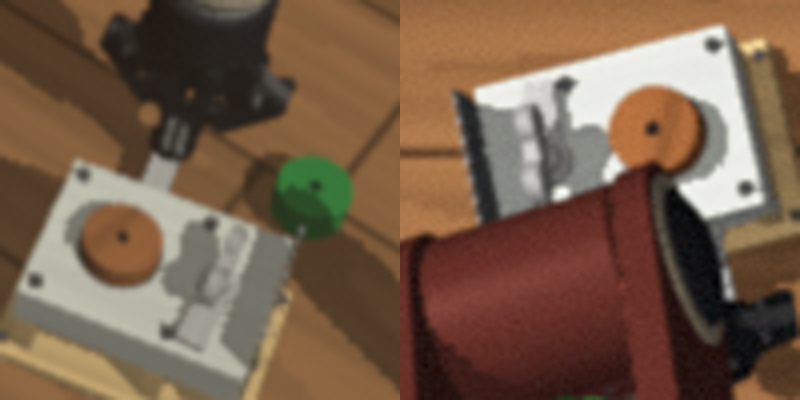

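The blank stands part-way out, at (122,240) in the crop. I'll keep pressing to the stop.

Call:
arm_command --deltas '[{"travel": [0.1, 0, 0.3], "roll": 0, "fingers": 0}, {"travel": [0.1, 0, 0.3], "roll": 0, "fingers": 0}, {"travel": [0.05, 0, 0.2], "roll": 0, "fingers": 0}, {"travel": [0, 0, 0], "roll": 0, "fingers": 0}]'

```text
time_s: 8.98
ee_pos: [0.4767, 0.2305, 0.0297]
orientation: [0.004, -0.111, 0.994, 0.001]
force: [-1.5, -1.9, 17.2]
gripper_width: -0.0001
grasp_force: 8.5
```

```bash
python3 s.py
```

```text
8.9833 [0.4767 0.2305 0.0297] [-1.5 -1.9 17.2] [-0.063  0.073  0.019] yang 1.792 -9.660807721448122e-05
```

Call:
arm_command --deltas '[{"travel": [0.02, 0, 0.15], "roll": 0, "fingers": 0}, {"travel": [0, 0, 0], "roll": 0, "fingers": 0}, {"travel": [0, 0, -1], "roll": 0, "fingers": 0}, {"travel": [0, 0, -3], "roll": 0, "fingers": 0}, {"travel": [0, 0, -3.5], "roll": 0, "fingers": 0}, {"travel": [0, 0, -3.5], "roll": 7, "fingers": 100}, {"travel": [0, 0, -3.5], "roll": 7, "fingers": 100}, {"travel": [0, 0, 0], "roll": 7, "fingers": 100}, {"travel": [0, 0, 0], "roll": 7, "fingers": 100}, {"travel": [0, 0, 0], "roll": 7, "fingers": 100}, {"travel": [0, 0, 0], "roll": 7, "fingers": 100}, {"travel": [0, 0, 0], "roll": 7, "fingers": 100}]'

```text
time_s: 9.98
ee_pos: [0.4719, 0.2291, 0.1678]
orientation: [-0.001, 0.314, 0.949, -0.001]
force: [-0.7, -0.7, -0.8]
gripper_width: 0.0833
grasp_force: 0.0
```

Call:
arm_command --deltas '[{"travel": [0, 0, 0], "roll": 7, "fingers": 100}, {"travel": [0, 0, 0], "roll": 7, "fingers": 100}, {"travel": [0, 0, 0], "roll": 7, "fingers": 100}, {"travel": [0, 0, 0], "roll": 7, "fingers": 100}, {"travel": [0, 0, 0], "roll": 7, "fingers": 100}, {"travel": [0, 0, 0], "roll": 3.7, "fingers": 100}, {"travel": [0, 0, 0], "roll": 0, "fingers": 100}]'

```text
time_s: 10.57
ee_pos: [0.4719, 0.2291, 0.1677]
orientation: [-0.001, 0.609, 0.793, -0.001]
force: [0.5, 0.3, -0.5]
gripper_width: 0.0856
grasp_force: 0.0
```

```bash
python3 s.py
python3 - <<'E'
from h import *
o=robot.observe()["ee_pos"]
np.set_printoptions(precision=4,suppress=True)
for n in("top","scene"):
    p,_=robot.read_camera(n); h=cv2.cvtColor(p,cv2.COLOR_RGB2HSV)
    m=(h[...,0]<14)&(h[...,1]>130)&(h[...,2]>90); c=pix(n,(.595,.26,.09)).astype(int)
    w=m[c[1]-25:c[1]+25,c[0]-25:c[0]+25]
    for x in blobs(w,60): print(n,c,x,ray(n,x[0]+c-25,.098 if n=="top" else .092))
    a=cv2.resize(p[c[1]-50:c[1]+50,c[0]-50:c[0]+50],(400,400),interpolation=cv2.INTER_CUBIC)
    b=a if n=="top" else np.hstack([a,b])
cv2.imwrite("pics/c5.png",b[:,:,::-1])
E
```

```text
10.5667 [0.4719 0.2291 0.1677] [ 0.5  0.3 -0.5] [0.048 0.048 0.034] yang 0.261 0.085649047996782
top [192 222] (array([25.9, 25. ]), [15, 15, 23, 22, 369]) [0.5945 0.2579 0.098 ]
scene [389 314] (array([26.3, 26.1]), [17, 17, 19, 20, 282]) [0.5965 0.2621 0.092 ]
```

View pics/c5.png

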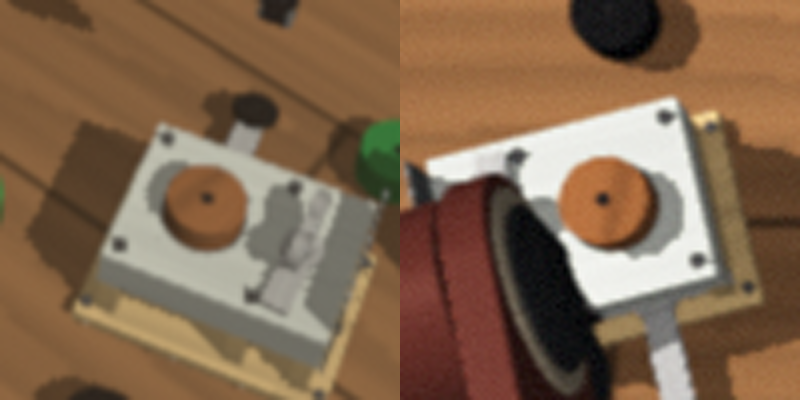

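The blank stands clear of the plate at (205,205) in the crop, with the lever down and the clamp open. I'll move over it and grasp.

Call:
arm_command --deltas '[{"travel": [-0.05, 3.17, 0], "roll": 0, "fingers": 100}, {"travel": [-0.05, 3.17, 0], "roll": 0, "fingers": 100}, {"travel": [-0.05, 3.17, 0], "roll": 0, "fingers": 100}, {"travel": [-0.05, 3.17, 0], "roll": 0, "fingers": 100}, {"travel": [0, 0, 0], "roll": 0, "fingers": 100}, {"travel": [0, 0, 3], "roll": 0, "fingers": 100}, {"travel": [0, 0, 2.5], "roll": 0, "fingers": 100}, {"travel": [0, 0, 2.0], "roll": 0, "fingers": 100}, {"travel": [0, 0, 1.1], "roll": 0, "fingers": 100}, {"travel": [0, 0, 0], "roll": 0, "fingers": 100}, {"travel": [0, 0, 0], "roll": 0, "fingers": 100}]'

```text
time_s: 11.58
ee_pos: [0.5953, 0.2601, 0.0826]
orientation: [-0.0, 0.609, 0.793, -0.0]
force: [-0.1, 1.1, 0.2]
gripper_width: 0.0853
grasp_force: 0.0
```

```bash
python3 s.py
```

```text
11.5833 [0.5953 0.2601 0.0826] [-0.1  1.1  0.2] [-0.007  0.046  0.02 ] yang 0.262 0.08526903380250991
```

Call:
arm_command --deltas '[{"travel": [0, 0, 0.2], "roll": 0, "fingers": 100}, {"travel": [0, 0, 0], "roll": 0, "fingers": 0}, {"travel": [0, 0, 0], "roll": 0, "fingers": 0}, {"travel": [0, 0, 0], "roll": 0, "fingers": 0}, {"travel": [0, 0, 0], "roll": 0, "fingers": 0}, {"travel": [0, 0, 0], "roll": 0, "fingers": 0}, {"travel": [0, 0, 0], "roll": 0, "fingers": 0}]'

```text
time_s: 12.17
ee_pos: [0.5959, 0.2602, 0.0821]
orientation: [0.0, 0.609, 0.793, 0.0]
force: [-2.9, -0.8, 5.4]
gripper_width: 0.0475
grasp_force: 61.1
```

```bash
python3 s.py
```

```text
12.1667 [0.5959 0.2602 0.0821] [-2.9 -0.8  5.4] [-0.201  0.656  0.012] yang 0.262 0.04745671595666055
```

Call:
arm_command --deltas '[{"travel": [0, 0, -0.5], "roll": 0, "fingers": 0}, {"travel": [0, 0, -1], "roll": 0, "fingers": 0}, {"travel": [0, 0, -2], "roll": 0, "fingers": 0}, {"travel": [0, 0, -2.5], "roll": 0, "fingers": 0}, {"travel": [0, 0, -2], "roll": 0, "fingers": 0}, {"travel": [0, 0, 0], "roll": 0, "fingers": 0}]'

```text
time_s: 12.67
ee_pos: [0.599, 0.2611, 0.1675]
orientation: [0.003, 0.609, 0.793, 0.004]
force: [0.9, 0.9, 0.8]
gripper_width: 0.0477
grasp_force: 61.7
```

Call:
arm_command --deltas '[{"travel": [-3.34, -1.06, 0], "roll": 0, "fingers": 0}, {"travel": [-3.34, -1.06, 0], "roll": 0, "fingers": 0}, {"travel": [-3.34, -1.06, 0], "roll": 0, "fingers": 0}, {"travel": [-3.34, -1.06, 0], "roll": 0, "fingers": 0}, {"travel": [-3.34, -1.06, 0], "roll": 0, "fingers": 0}, {"travel": [-3.34, -1.06, 0], "roll": 0, "fingers": 0}, {"travel": [-3.34, -1.06, 0], "roll": 0, "fingers": 0}, {"travel": [-3.34, -1.06, 0], "roll": 0, "fingers": 0}, {"travel": [-3.34, -1.06, 0], "roll": 0, "fingers": 0}, {"travel": [-3.34, -1.06, 0], "roll": 0, "fingers": 0}, {"travel": [-3.34, -1.06, 0], "roll": 0, "fingers": 0}, {"travel": [-3.34, -1.06, 0], "roll": 0, "fingers": 0}]'

```text
time_s: 13.67
ee_pos: [0.5759, -0.1615, 0.1601]
orientation: [-0.0, 0.609, 0.793, -0.0]
force: [1.4, 0.3, -0.3]
gripper_width: 0.0475
grasp_force: 61.8
```

```bash
python3 s.py
python3 - <<'E'
from h import *
t=np.load("top0.npz")
K,R,tt=cam("top")
def P(u,v):
    z=np.median(t["d"][v-2:v+3,u-2:u+3]); return (R.T@(np.linalg.inv(K)@[u,v,1]*z-tt)).round(4)
print("floor",P(380,230),P(400,215),"done",P(419,205),P(432,246),"bench",P(280,300))
p,_=robot.read_camera("scene"); cv2.imwrite("pics/c6.png",cv2.resize(p[130:330,150:400],(625,500),interpolation=cv2.INTER_CUBIC)[:,:,::-1])
E
```

```text
13.6667 [ 0.5759 -0.1615  0.1601] [ 1.4  0.3 -0.3] [ 0.011 -0.08  -0.01 ] yang 0.261 0.04750725580766091
floor [ 0.5914 -0.1597  0.0056] [ 0.6271 -0.208   0.0067] done [ 0.6445 -0.2478  0.034 ] [ 0.5483 -0.2733  0.0331] bench [ 4.289e-01  7.600e-02 -4.000e-04]
```

View pics/c6.png

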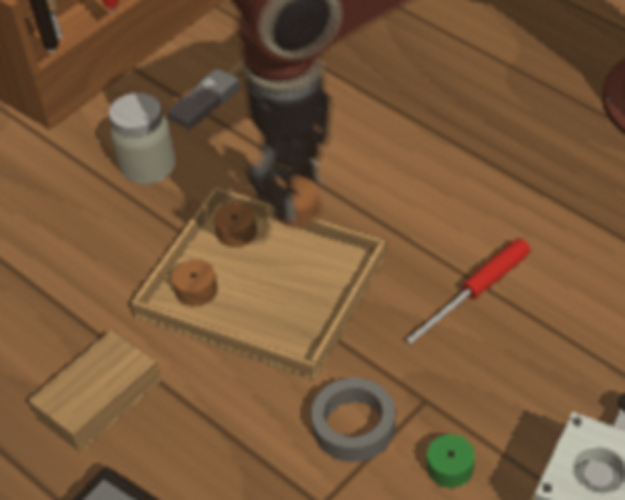

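The blank hangs level in the fingers at (302,200) in the crop, and the tray's +y half is empty. I'll lower it slowly.

Call:
arm_command --deltas '[{"travel": [0, 0, 3], "roll": -2.5, "fingers": 0}, {"travel": [0, 0, 3.5], "roll": 0, "fingers": 0}, {"travel": [0, 0, 3], "roll": 0, "fingers": 0}, {"travel": [0, 0, 2], "roll": 0, "fingers": 0}, {"travel": [0, 0, 1], "roll": 0, "fingers": 0}, {"travel": [0, 0, 0.8], "roll": 0, "fingers": 0}, {"travel": [0, 0, 0.3], "roll": 0, "fingers": 0}, {"travel": [0, 0, 0.2], "roll": 0, "fingers": 0}, {"travel": [0, 0, 0], "roll": 0, "fingers": 0}, {"travel": [0, 0, 0], "roll": 0, "fingers": 0}]'

```text
time_s: 14.55
ee_pos: [0.5777, -0.1603, 0.0244]
orientation: [0.001, 0.591, 0.806, 0.0]
force: [-0.4, -0.2, 0.3]
gripper_width: 0.0475
grasp_force: 61.8
```

```bash
python3 s.py
```

```text
14.55 [ 0.5777 -0.1603  0.0244] [-0.4 -0.2  0.3] [-0.03   0.052 -0.026] yang 0.305 0.04745542695088483
```

Call:
arm_command --deltas '[{"travel": [0, 0, 0.2], "roll": 0, "fingers": 0}, {"travel": [0, 0, 0.15], "roll": 0, "fingers": 0}, {"travel": [0, 0, 0.1], "roll": 0, "fingers": 0}, {"travel": [0, 0, 0], "roll": 0, "fingers": 0}]'

```text
time_s: 14.88
ee_pos: [0.5771, -0.1602, 0.0195]
orientation: [0.0, 0.591, 0.806, 0.0]
force: [-1.5, 0.9, 5.0]
gripper_width: 0.0477
grasp_force: 62.3
```

```bash
python3 s.py
```

```text
14.8833 [ 0.5771 -0.1602  0.0195] [-1.5  0.9  5. ] [ 0.067  0.383 -0.001] yang 0.305 0.0476590435157876
```

Call:
arm_command --deltas '[{"travel": [0, 0, 0.03], "roll": 0, "fingers": 0}, {"travel": [0, 0, 0], "roll": 0, "fingers": 62}, {"travel": [0, 0, 0], "roll": 0, "fingers": 70}, {"travel": [0, 0, 0], "roll": 0, "fingers": 85}, {"travel": [0, 0, 0], "roll": 0, "fingers": 85}, {"travel": [0, 0, -1], "roll": 0, "fingers": 85}, {"travel": [0, 0, -2], "roll": 0, "fingers": 85}, {"travel": [0, 0, -3.5], "roll": 0, "fingers": 85}, {"travel": [0, 0, -4], "roll": 0, "fingers": 85}, {"travel": [0, 0, -4], "roll": 0, "fingers": 85}, {"travel": [0, 0, -3], "roll": 0, "fingers": 85}, {"travel": [0, 0, 0], "roll": 0, "fingers": 85}]'

```text
time_s: 15.88
ee_pos: [0.5807, -0.1616, 0.2034]
orientation: [0.008, 0.591, 0.806, 0.002]
force: [0.7, -0.4, 1.3]
gripper_width: 0.0726
grasp_force: 0.0
```

```bash
python3 s.py
python3 - <<'E'
from h import *
p,_=robot.read_camera("scene"); cv2.imwrite("pics/c7.png",cv2.resize(p[180:380,180:450],(675,500),interpolation=cv2.INTER_CUBIC)[:,:,::-1])
E
```

```text
15.8833 [ 0.5807 -0.1616  0.2034] [ 0.7 -0.4  1.3] [ 0.003 -0.052  0.012] yang 0.305 0.07261109167316124
```

View pics/c7.png

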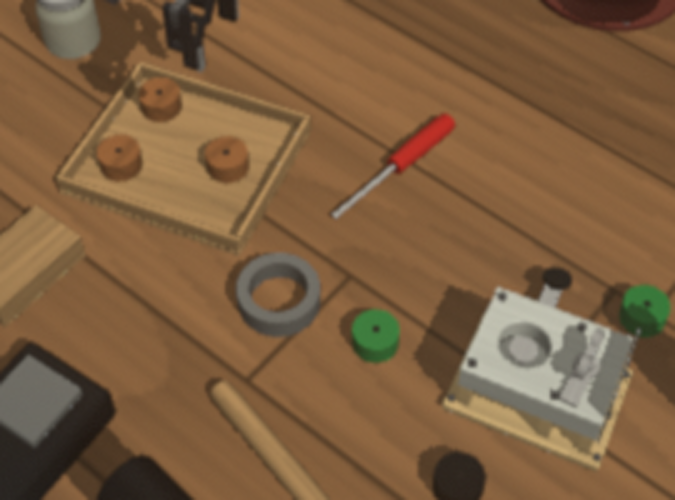

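The blank lies flat in the tray at (226,158) beside the finished ones. The clamp is open, the nest is empty, and nothing else has moved.

```bash
python3 -c "
from cell import robot
print(robot.close_job())"
```

```text
the job is handed in; nothing more can be done
None
```

The jig is unloaded and the job handed in at about 16 s: clamp turned open to its stop, ejector lever pressed to its stop, and the blank set down flat in the tray beside the two finished ones, with nothing else visibly shifted.

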